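# Put the probe head away and close the tester's well

## Robot

A 6-joint arm with a two-finger parallel gripper is mounted at the origin on the work surface. World frame = base frame: x ahead of the robot, y to its left, z up, the work surface at z = 0. Lengths are in m, angles in rad, forces in N, time in s.
With the tool pointing down it reaches from about 0.35 to 0.85 m from the base axis. Payload 8.1 kg.
Tool frame: the origin (TCP) lies on the centre line of the jaws, within the pads' length; the fingertips stand 11 mm ahead of it and the grasp point (between the pads) lies 8 mm behind it; z points along the fingers, y is the line along which they close (so a half turn about z gives the same grasp; the last joint's range is limited). The gripper opens to 93 mm and grips with 3 to 60 N. Pads are 15 mm wide; open, the fingers measure 128 mm over their backs; the gripper's body (75 mm by 188 mm) begins 65 mm behind the grasp point.
Start: joints at [1.176, 0.13, 1.488, -0, 1.523, -0.085], TCP at [0.183, 0.571, 0.23] pointing down, gripper open.
Joint ranges: [-2.96, 2.96], [-0.89, 2.26], [0.02, 2.5], [-1.34, 4.48], [0, 2.73], [-2.66, 2.66]. Speed limits (rad/s): [2.39, 2.39, 2.79, 3.14, 3.14, 3.14].

## Interface

Orientations are given as a rotation vector (axis times angle).
In Python, from plant import bot gives the robot as it stands. The module is installed in compiled form; this text tells all that it offers.
- The arm moves only by the tool send_rows, never from a script. Its argument "rows" is a list that holds one entry, the list of rows, each a list of 5 numbers: the shift along the world's x, y, z in units of 50 mm (1.0 is 50 mm), then the turn about the world's z in units of 8 degrees (1.0 is 8 degrees), then the finger opening in mm, from 0 to 93. In form: [[[tx, ty, tz, twist, fingers], ...]]. A call has exactly 5 rows; each row is the pose to reach, as a shift and turn from the pose commanded when the call began; what a row does not reach only later rows make up. A row lasts 1/8 s, in which the tool goes at most 62.5 mm and 10.7 degrees, less where a joint would pass 70% of its speed; a pose out of reach is approached as far as the arm can. A call with a gripper value outside its range is refused whole. The fingers move at their own pace and stop on an object; the grip force is fixed at half the most. Time passes only in rows, so rows that repeat a pose let the fingers close, or fill a call up. It gives the time, the measured TCP pose, the force, the opening and the grip force at its end, in the units of the state.
- bot.get_state(): the state, without advancing time (a new reading comes with each control period).
- bot.snapshot(name): name is "side" or "top" or "wrist"; returns the picture (400x640x3 uint8, blue, green, red); there is no depth.
- bot.calibration(name): a dict with "fovy" (degrees; the focal length in pixels is half the picture's height over the tangent of half this angle, whatever the lens; pixels are square), "cx", "cy" (the principal point, pixels), "world_from_camera" (4x4, takes a point from camera to world coordinates); the wrist camera has in their place "hand_eye" (4x4, takes a point from camera to tool coordinates, whose origin is the TCP and whose axes are the flange's). Camera axes: x right, y down, z forward; pixel columns grow to the right and rows downward; lengths in m; the calibration is good to about 2 mm. A picture is of the moment at which its call begins: read the wrist's pose just before it. calibration takes no time and is no camera call.
- bot.close_job(): hands the job in; it is judged then, once.
Trained networks look in the newest picture that a camera, given by its name, has taken for a name from the list of things; names that differ only in an ending like _2 or _b are one class to them, and where a whole thing is asked for, a point or a joint stands for the part that bears it (a point fixed in the world has none). Each returns a list of dicts, best first, with "score" (0 to 1); they miss things now and then, are a little off and sometimes report something else, mostly with a low value. They report only what shows in the picture. A call takes as long as a camera call.
- bot.boxes_of(camera, target): "location" ([column, row] in pixels, amid what is visible of it).
The state is a dict: "t": time; "q": joint angles; "joint_vel": joint speeds; "joint_efforts": joint torques, N m; "eef_pos": TCP position; "ee_rot": TCP orientation; "ft_force": force on the tool from outside, world axes, zero at the start; "ft_torque": the same for the moment, N m; "grip_width": finger opening in m; "gripper_force": force on a finger pad.
Only numpy, scipy, OpenCV 4.12 (cv2) and the standard library are available. Lean on these libraries where they do the work, as an engineer would, in place of code of your own. Each camera call takes 0.05 s, during which the arm holds its last target. There are 200 camera calls.

## Task

Shut down the wafer tester: take the probe head out of the round well in the tester's deck and stand it upright in the free cell of the crate, the one with the rubber pad. Then slide the thick round cover across the deck, without lifting it off or tipping it up, until it drops onto the well's stepped rim and sits seated and level. Leave the spare probe heads and the wafer cassette where they are.

Things in the scene. Friction and masses are not known exactly. Their poses are not given: they have to be found in the camera images.
- tester: Fixed white flat-topped instrument, 260 (its x) x 360 (its y) x 70 mm high, grey flat deck on top at 70 mm. Origin: centre of its underside, z up. A round well is sunk in the deck, centred 85 mm from the origin along its -y; the other (+y) half of the deck is where the cover is parked.
- well_seat (a point): Centre of the well at its rim, 64 mm above the table (tester's axes). The rim is a flat ring ledge 6 mm below the deck, outer diameter 128 mm (6 mm wall around it), inner 60 mm; inside it the bore goes straight down to a floor 20 mm above the table. Seated, the centre of the cover's underside is here, up to 4 mm off sideways.
- cover: Loose grey plastic disc, 120 mm diameter, 20 mm thick, about 0.3 kg, lying on the deck. In its top a central blind finger well, 54 mm diameter, 15 mm deep: closed fingertips put in it can drag the disc. Origin: centre of its underside, z up. Slid over the well it tips slightly at the edge, then drops 6 mm into the rim's recess; seated, its top is 14 mm above the deck.
- probe: The probe head to put away: upright round metal cylinder with black sleeve, 95 mm tall, 44 mm diameter up to 62 mm, 40 mm diameter above, about 0.25 kg, loose. Starts standing on the floor of the well, sticking 45 mm out above the deck. Origin: centre of its underside, z up along its axis.
- crate: Fixed white plastic crate, 85 (its x) x 245 (its y) x 45 mm high, walls 5 mm, floor 5 mm, open top. Two dividers make a row of three cells along its y, centred at y = -80, 0 and +80 mm, each about 75 x 75 mm. Origin: centre of its underside.
- pad: Fixed black rubber pad, 64 x 64 x 4 mm, on the floor of the crate's one free cell, at its centre. Origin: centre of its underside, 5 mm above the table; its top is 9 mm above the table.
- spare_a: A spare probe head, same shape as the probe head, standing in another cell of the crate; bystander. Origin: centre of its underside.
- spare_b: The other spare probe head, same shape, standing in the remaining cell of the crate; bystander. Origin: centre of its underside.
- cassette: White wafer cassette 80 x 114 x 76 mm with dark upright discs in it (to 108 mm high) standing on the table beyond the work; bystander. Origin: centre of its underside.

How it is judged:
On the way, in this order (a step that is already met when the one before it is completed fails the run):
1. the probe head stands upright in the free cell of the crate, let go (horizontal distance between probe and pad below 0.024 m and height (world z) of probe below 0.015 m and angle between probe's own z axis and vertical below 0.08 rad and contact force between the fingers and probe below 0.3 N), for 0.2 s.
2. the cover is seated level on the well's rim (horizontal distance between cover and well_seat below 0.0065 m and z of cover in the frame of well_seat between -0.003 and 0.002 m and angle between cover's own z axis and vertical below 0.025 rad), for 0.2 s.
At the end, for the whole second after the job is handed in: The probe head stands upright (within 0.08 rad) on the pad in the free cell, within 24 mm of the pad's centre, let go and at rest; the cover lies on the well's ledge within 6.5 mm of its centre, its underside no more than 2 mm above the ledge, level within 0.025 rad, at rest (all of step 1 and all of step 2 and linear speed of each of cover, probe below 0.01 m/s); the robot touches nothing.
It fails at once if the cover is lifted more than about 20 mm off the deck (z of cover in the frame of well_seat above 0.026 m).
It fails at once if the cover is tipped up (more than 0.35 rad) (angle between cover's own z axis and vertical above 0.35 rad).
It fails at once if a spare probe head or the cassette is displaced by more than 20 mm (distance of any of spare_a, spare_b, cassette from where it was at the start of the episode above 0.02 m).
It fails at once if a spare probe head is tipped (angle between any of spare_a, spare_b's own z axis and vertical above 0.4 rad).
It also fails if it takes over 53 s, if anything falls off the work surface, if the arm or the gripper's body presses on something with over 40 N, if the wrist force passes 120 N, or if a joint passes its speed limit or range.

## Working session

There is one attempt and no reset: what is moved stays moved. The work goes in short steps, Python scripts to look and compute and a tool call to move; the robot and the scene stay as the last step left them, time stands still between calls to the robot, and variables do not carry over. Pictures are saved under pics/ and viewed, at most 10 in all, crops included, and the job is handed in when it is done.

Besides the shell and the picture viewer there is one more tool, called by a JSON object that holds its "method" and its "body", one argument or row to a line. send_rows: Moves the arm, as the interface text tells. Its arguments: {"type":"object","properties":{"rows":{"type":"array","items":{"type":"array","items":{"type":"array","items":{"type":"number"}}}}},"required":["rows"]}

```bash
mkdir -p pics
cat > h.py <<'E'
from plant import bot
import numpy as np, cv2
from scipy.spatial.transform import Rotation as R
def cam(n):
    c=bot.calibration(n); f=200/np.tan(np.radians(c["fovy"])/2)
    if n=="wrist":
        s=bot.get_state(); T=np.eye(4); T[:3,:3]=R.from_rotvec(s["ee_rot"]).as_matrix(); T[:3,3]=s["eef_pos"]
        W=T@np.array(c["hand_eye"])
    else: W=np.array(c["world_from_camera"])
    return f,c["cx"],c["cy"],W
def px2w(C,uv,z):
    f,cx,cy,W=C; d=W[:3,:3]@np.array([(uv[0]-cx)/f,(uv[1]-cy)/f,1]); o=W[:3,3]
    return o+d*(z-o[2])/d[2]
def w2px(C,p):
    f,cx,cy,W=C; q=W[:3,:3].T@(np.array(p)-W[:3,3]); return np.array([f*q[0]/q[2]+cx,f*q[1]/q[2]+cy])
E
python3 - <<'E'
from h import *
np.set_printoptions(precision=4,suppress=True)
for n in ["top","side"]:
    C=cam(n); im=bot.snapshot(n); cv2.imwrite(f"pics/{n}0.png",im)
    print(n,C[0],C[1],C[2]); print(C[3])
    for t,z in [("probe",.1),("cover",.09),("crate",.03),("pad",.009),("tester",.07),("cassette",.06)]:
        for r in bot.boxes_of(n,t)[:4]:
            print(t,round(r["score"],2),np.round(r["location"],1),px2w(C,r["location"],z))
print(bot.get_state())
E
```

```text
top 401.19664766291675 326.7934868381704 198.10324782834627
[[ 0.0077 -0.984   0.1779  0.4332]
 [-0.9998 -0.0109 -0.0171  0.0229]
 [ 0.0188 -0.1778 -0.9839  1.1213]
 [ 0.      0.      0.      1.    ]]
probe 0.79 [282.5 228.9] [0.537  0.1174 0.1   ]
cover 0.55 [220.9 211. ] [0.5828 0.2785 0.09  ]
crate 0.62 [384.7 237.8] [ 0.5225 -0.1546  0.03  ]
pad 0.83 [423.8 236.9] [ 0.5277 -0.2672  0.009 ]
tester 0.83 [251.1 231.9] [0.5314 0.2019 0.07  ]
cassette 0.95 [326.8 142.8] [0.7801 0.0056 0.06  ]
cassette 0.72 [394.5 239.7] [ 0.5152 -0.1757  0.06  ]
side 385.56131949093236 321.214263989227 198.07641076514517
[[ 0.9044 -0.3042  0.2991  0.3822]
 [-0.4265 -0.6264  0.6524 -0.565 ]
 [-0.0111 -0.7176 -0.6963  0.663 ]
 [ 0.      0.      0.      1.    ]]
probe 0.89 [259.5 173.9] [0.5325 0.0937 0.1   ]
cover 0.95 [256.9 132.1] [0.5829 0.2677 0.09  ]
crate 0.8 [311.8 307.1] [ 0.5167 -0.223   0.03  ]
pad 0.88 [329.2 330.4] [ 0.5302 -0.2677  0.009 ]
pad 0.54 [258.  133.4] [0.6121 0.3776 0.009 ]
tester 0.63 [255.5 179.2] [0.526  0.1148 0.07  ]
cassette 0.77 [378.7 188. ] [ 0.7745 -0.0277  0.06  ]
{'t': 0.7, 'q': array([ 1.1756,  0.1304,  1.4882,  0.    ,  1.523 , -0.0854]), 'joint_vel': array([ 0.001 ,  0.0001,  0.0001, -0.001 ,  0.0007,  0.0015]), 'joint_efforts': array([  0.0004, -55.9587, -49.1942,   0.0769,   0.0225,  -0.0001]), 'eef_pos': array([0.1829, 0.5714, 0.2297]), 'ee_rot': array([-0.4847, -3.104 , -0.    ]), 'ft_force': array([ 0.5029,  0.4515, -0.4533]), 'ft_torque': array([-0.0369, -0.0617,  0.0065]), 'gripper_force': 0.0, 'grip_width': 0.09318188474568262}
```

View pics/top0.png

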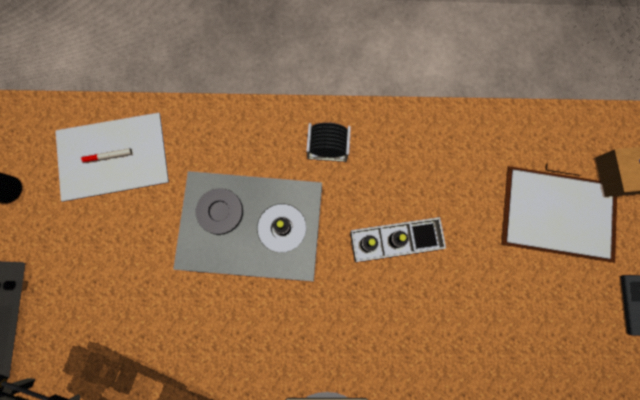

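View pics/side0.png

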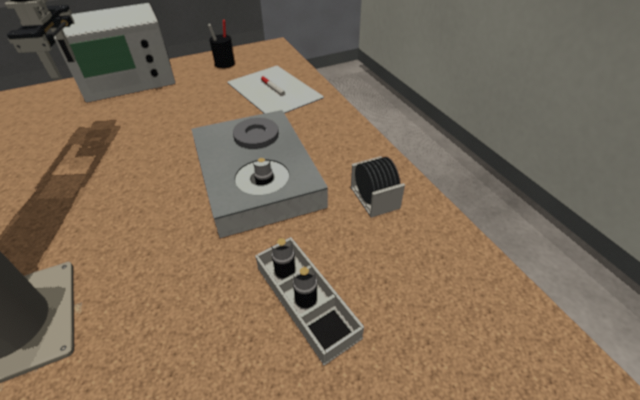

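The top view shows the well ring at (282,228) with the probe in it, the cover at (219,211), and the pad at (426,235). The side view agrees. Next I'll refine these by segmentation.

Run:
```python
from h import *
np.set_printoptions(precision=4,suppress=True)
C=cam("top"); im=cv2.imread("pics/top0.png"); g=im.max(2).astype(int)
def blob(mask,seed,name,z,hull=True):
    n,l,st,ce=cv2.connectedComponentsWithStats(mask.astype(np.uint8),connectivity=4)
    ys,xs=np.where(l>0); i=np.argmin((xs-seed[0])**2+(ys-seed[1])**2); m=(l==l[ys[i],xs[i]]).astype(np.uint8)
    c=max(cv2.findContours(m,0,1)[0],key=cv2.contourArea)
    w=np.array([px2w(C,p[0],z)[:2] for p in cv2.convexHull(c)],np.float32)*1000
    print(name,cv2.contourArea(c),"circle",cv2.minEnclosingCircle(w),"rect",cv2.minAreaRect(w)); return m
print(g[228,265:330],g[211,185:260]); print(g[236,345:450])
blob(g>185,(268,228),"well",.064)
for a in (70,80,90): blob(g<a,(205,211),"cover%d"%a,.085)
blob(g<50,(426,236),"pad",.009)
hsv=cv2.cvtColor(im,cv2.COLOR_BGR2HSV)
blob((hsv[...,1]<70),(380,250),"crate",.045); blob(hsv[...,1]<70,(260,260),"tester",.07)
Cs=cam("side"); im=cv2.imread("pics/side0.png"); C=Cs; g=im.max(2).astype(int)
print(g[176,225:300],g[133,225:290])
blob(g>185,(245,180),"well s",.064)
blob(g<60,(335,330),"pad s",.009)
for a in (70,80,90): blob(g<a,(240,132),"cover s%d"%a,.085)
```

```text
[194 193 193 193 183 135  94 113 114  81  50  43  40  39  37  35  27  29
  33  34  37  42  58  72  57  59 122 169 188 192 194 193 193 193 194 192
 193 193 193 191 175 151 142 143 145 144 144 143 141 142 140 136 132 133
 144 158 166 163 163 168 174 173 161 156 156] [130 130 130 130 129 128 129 130 130 125 112 106 102 103 103 103 103 104
 106 106 107 105  91  60  55  89 107 110 109 107 108 107 109 109 106 107
 106 108 105 107 105 108 105 105 107 107 108 109 110 109 110 110 112 112
 112 106  82  61  88 116 124 125 127 128 128 126 126 126 128 128 127 127
 127 126 129]
[174 165 162 153 134  98  95 148 176 184 191 193 194 194 194 194 192 185
 171 151 126  91  63  58  56  56  58  74  95 130 164 184 191 181 139  94
 109 163 188 193 193 189 168 129  76  33  40  76  69  46  40  38  36  41
  85 148 178 184 186 173 140  91  75  78  67  71 114 152 125  64  27  20
  19  18  19  17  20  17  18  18  19  19  16  17  16  17  19  18  19  35
  79 119 111  77  56  55  87 146 169 175 179 172 163 158 155]
well 1576.5 circle ((544.2092895507812, 123.39324951171875), 60.52627182006836) rect ((543.54034423828
[... 1332 characters left out ...]
 91 104 109 109 108
 107 106 107 110 113 110 103  91  74  54  32  25  71 130 168 178 178 178
 178 178 178 177 178 177 178 178 176 162 132 123 124 125 125 125 126 125
 125 126 126] [126 125 125 126 126 126 125 116  99 100 102 102 102 102 102 102 101 101
 102 100  95  89  96 101 103 102 102 101 102 102 102 102 101 102 101 101
 101 101 101 101 102 101 102 102 102 101 102 102 102 101  95  74  54  74
 107 118 120 120 119 119 119 119 118 119 119]Traceback (most recent call last):
  File "<stdin>", line 18, in <module>
  File "<stdin>", line 6, in blob
    return _wrapfunc(a, 'argmin', axis=axis, out=out, **kwds)
    return bound(*args, **kwds)
ValueError: attempt to get argmin of an empty sequence
```

{"method": "send_rows", "body": {
  "rows": [
    [[0.71,-0.9,0.1,-0.8,93],[1.43,-1.8,0.2,-1.6,93],[2.14,-2.7,0.3,-2.4,93],[2.86,-3.6,0.4,-3.2,93],[3.57,-4.51,0.4,-3.96,93]]
  ]
}}

```text
t: 1.32
eef_pos: [0.3625, 0.3446, 0.2505]
ee_rot: [1.318, 2.851, 0.002]
ft_force: [1.1, 0.4, 0.9]
grip_width: 0.0929
gripper_force: 0.0
```

{"method": "send_rows", "body": {
  "rows": [
    [[0.71,-0.9,0,-0.8,93],[1.43,-1.8,0,-1.6,93],[2.14,-2.7,0,-2.4,93],[2.86,-3.6,0,-3.2,93],[3.57,-4.51,0,-3.96,93]]
  ]
}}

```text
t: 1.95
eef_pos: [0.541, 0.1188, 0.2499]
ee_rot: [2.047, 2.383, 0.001]
ft_force: [0.8, -0.7, 0.8]
grip_width: 0.0925
gripper_force: 0.0
```

Run:
```python
from h import *
np.set_printoptions(precision=4,suppress=True)
bot.snapshot("top")
s=bot.get_state(); print(s["t"],s["eef_pos"],s["ee_rot"],s["q"])
C=cam("wrist"); im=bot.snapshot("wrist"); cv2.imwrite("pics/w1.png",im)
print(C)
for t,z in [("probe",.115),("cover",.09)]:
    for r in bot.boxes_of("wrist",t)[:4]: print(t,r,px2w(C,r["location"],z))
```

```text
2.0 [0.5441 0.1131 0.2495] [ 2.0552  2.3709 -0.0016] [ 0.115   0.0013  1.5869 -0.0036  1.5515 -0.0273]
(np.float64(329.47190310918074), 326.2061986833123, 198.6495578443733, array([[ 0.9898,  0.138 ,  0.0358,  0.5338],
       [ 0.1425, -0.9601, -0.2407,  0.1784],
       [ 0.0012,  0.2434, -0.9699,  0.404 ],
       [ 0.    ,  0.    ,  0.    ,  1.    ]]))
probe {'location': [331.7, 172.6], 'score': 0.85} [0.5459 0.1309 0.115 ]
probe {'location': [495.0, 255.2], 'score': 0.36} [0.7104 0.0748 0.115 ]
cover {'location': [396.8, 28.0], 'score': 0.92} [0.5844 0.2607 0.09  ]
```

View pics/w1.png

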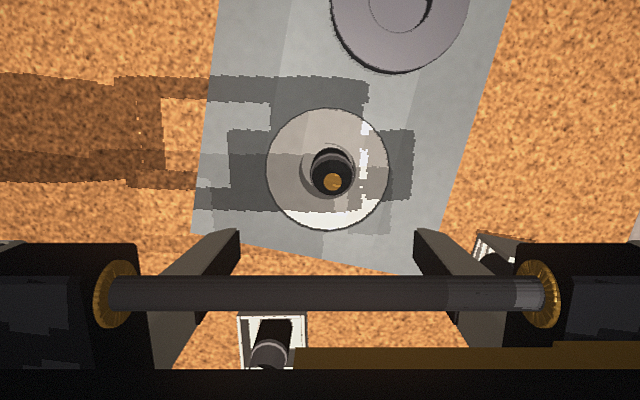

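The wrist view shows the well ring at about (328,169), the probe's gold tip at about (333,181), and part of the cover at the top. The arm was still settling, so I'll measure again.

Run:
```python
from h import *
np.set_printoptions(precision=4,suppress=True)
bot.snapshot("side")
C=cam("wrist"); s=bot.get_state(); im=bot.snapshot("wrist"); print(s["eef_pos"],s["ee_rot"])
for z in(.064,.07):
  print("well pred",w2px(C,[.5438,.1232,z]))
print("probe pred at centre",w2px(C,[.5438,.1232,.115]))
hsv=cv2.cvtColor(im,cv2.COLOR_BGR2HSV)
roi=np.zeros(im.shape[:2],bool); roi[130:215,295:370]=1
m=(hsv[...,1]>120)&(hsv[...,2]>80)&roi; ys,xs=np.where(m); print("tip",xs.mean(),ys.mean(),len(xs),px2w(C,(xs.mean(),ys.mean()),.115))
d=(im.max(2)<60)&roi; n,l,st,ce=cv2.connectedComponentsWithStats((d|m).astype(np.uint8)); i=1+np.argmax(st[1:,4]); print("dark",st[i],ce[i])
cv2.imwrite("pics/w2.png",cv2.resize(im[100:240,250:410],None,fx=4,fy=4,interpolation=0))
```

```text
[0.5397 0.1205 0.2495] [-2.0422 -2.3863  0.0001]
well pred [331.3189 179.7648]
well pred [331.3994 180.8337]
probe pred at centre [332.1045 190.1917]
tip 336.0763052208835 190.91967871485943 249 [0.5474 0.1231 0.115 ]
dark [ 316  169   40   35 1061] [335.4769 185.9321]
```

View pics/w2.png

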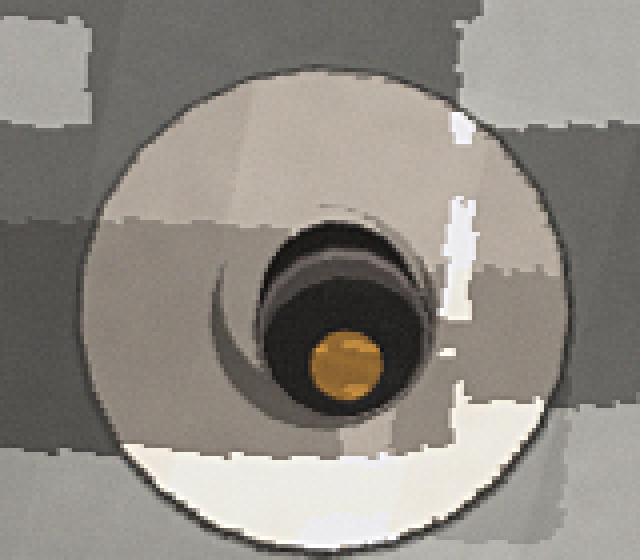

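{"method": "send_rows", "body": {
  "rows": [
    [[0.14,0.05,-1.0,0,80],[0.14,0.05,-2.0,0,70],[0.14,0.05,-2.8,0,70],[0.14,0.05,-3.2,0,70],[0.14,0.05,-3.2,0,70]]
  ]
}}

```text
t: 2.88
eef_pos: [0.5456, 0.1237, 0.0887]
ee_rot: [-2.04, -2.387, 0.003]
ft_force: [0.3, 0.7, 0.4]
grip_width: 0.0701
gripper_force: 0.0
```

{"method": "send_rows", "body": {
  "rows": [
    [[0,0,0,0,30],[0,0,0,0,30],[0,0,0,0,30],[0,0,0,0,30],[0,0,0,0,30]]
  ]
}}

```text
t: 3.5
eef_pos: [0.5479, 0.123, 0.0908]
ee_rot: [2.042, 2.386, 0.003]
ft_force: [1.2, -0.3, 5.5]
grip_width: 0.042
gripper_force: 30.0
```

{"method": "send_rows", "body": {
  "rows": [
    [[0,0,0.5,0,30],[0,0,1.4,0,30],[0,0,2.3,0,30],[0,-0.6,2.5,0,30],[-0.05,-1.6,2.5,0,30]]
  ]
}}

```text
t: 4.12
eef_pos: [0.5447, 0.0432, 0.2156]
ee_rot: [2.039, 2.389, 0.002]
ft_force: [0.5, -0.7, -3.4]
grip_width: 0.0419
gripper_force: 30.0
```

{"method": "send_rows", "body": {
  "rows": [
    [[-0.05,-1.1,0,0,30],[-0.1,-2.2,0,0,30],[-0.15,-3.3,0,0,30],[-0.2,-4.4,0,0,30],[-0.25,-5.3,0,0,30]]
  ]
}}

```text
t: 4.75
eef_pos: [0.5308, -0.2239, 0.2136]
ee_rot: [-2.043, -2.385, 0.001]
ft_force: [0.6, 1.2, -2.2]
grip_width: 0.0417
gripper_force: 30.0
```

{"method": "send_rows", "body": {
  "rows": [
    [[-0.02,-0.6,0,0,30],[-0.02,-0.9,0,0,30],[-0.02,-0.9,0,0,30],[-0.02,-0.9,0,0,30],[-0.02,-0.9,0,0,30]]
  ]
}}

```text
t: 5.38
eef_pos: [0.5312, -0.2658, 0.2147]
ee_rot: [-2.041, -2.388, -0.0]
ft_force: [1.3, -0.8, -2.0]
grip_width: 0.0419
gripper_force: 30.0
```

Run:
```python
from h import *
np.set_printoptions(precision=4,suppress=True)
s=bot.get_state(); print(s["t"],s["eef_pos"],s["ee_rot"],s["grip_width"])
im=bot.snapshot("side"); cv2.imwrite("pics/s2.png",cv2.resize(im[160:400,180:480],None,fx=2.5,fy=2.5))
print(w2px(cam("side"),[.531,-.267,.009]))
```

```text
5.375 [ 0.5312 -0.2658  0.2147] [-2.0407 -2.3883 -0.0003] 0.04187279215097821
[329.4108 329.8865]
```

View pics/s2.png

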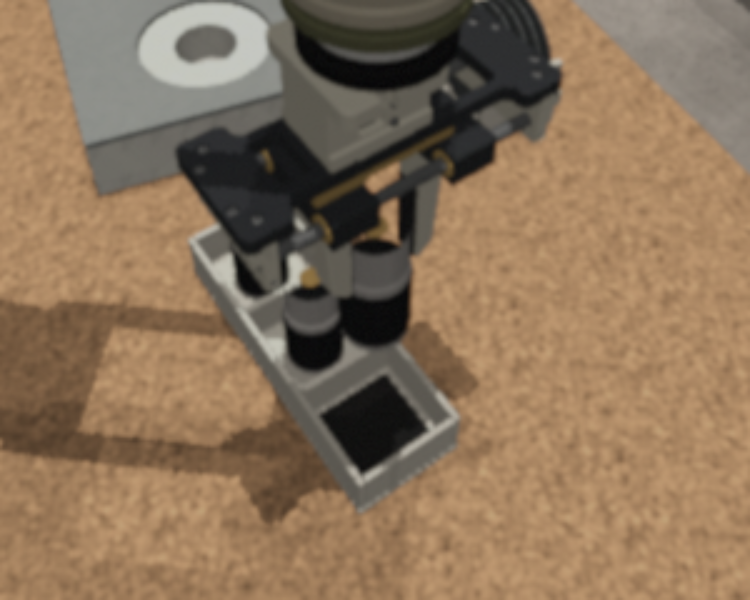

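The side view shows the probe held upright above the free cell, bottom at crop (375,340), with the pad at (375,425) below. I'll lower it.

{"method": "send_rows", "body": {
  "rows": [
    [[0,0,-1.0,0,30],[0,0,-1.9,0,30],[0,0,-2.4,0,30],[0,0,-2.55,0,30],[0,0,-2.6,0,30]]
  ]
}}

```text
t: 6.05
eef_pos: [0.5314, -0.267, 0.0853]
ee_rot: [2.042, 2.387, 0.0]
ft_force: [-0.0, -0.4, -1.9]
grip_width: 0.0415
gripper_force: 30.0
```

{"method": "send_rows", "body": {
  "rows": [
    [[0,0,-0.04,0,30],[0,0,-0.06,0,30],[0,0,-0.08,0,30],[0,0,-0.08,0,30],[0,0,-0.08,0,30]]
  ]
}}

```text
t: 6.68
eef_pos: [0.5309, -0.2671, 0.0807]
ee_rot: [2.042, 2.387, 0.0]
ft_force: [0.2, 0.1, -2.6]
grip_width: 0.0418
gripper_force: 30.0
```

{"method": "send_rows", "body": {
  "rows": [
    [[0,0,-0.02,0,30],[0,0,-0.03,0,30],[0,0,-0.04,0,30],[0,0,-0.04,0,30],[0,0,-0.04,0,30]]
  ]
}}

```text
t: 7.3
eef_pos: [0.5313, -0.2673, 0.0797]
ee_rot: [2.042, 2.386, 0.0]
ft_force: [-1.5, 1.5, 6.5]
grip_width: 0.0419
gripper_force: 30.0
```

{"method": "send_rows", "body": {
  "rows": [
    [[0,0,0,0,50],[0,0,0,0,60],[0,0,0,0,66],[0,0,0,0,66],[0,0,0.1,0,66]]
  ]
}}

```text
t: 7.92
eef_pos: [0.5305, -0.2668, 0.0832]
ee_rot: [-2.042, -2.386, 0.0]
ft_force: [0.4, 0.3, 0.3]
grip_width: 0.0656
gripper_force: 0.0
```

{"method": "send_rows", "body": {
  "rows": [
    [[0,0,0.6,0,66],[0,0,1.4,0,66],[0,0,2.4,0,66],[0.05,0.8,3.2,0,50],[0.1,1.7,3.6,0,30]]
  ]
}}

```text
t: 8.55
eef_pos: [0.5368, -0.1821, 0.2673]
ee_rot: [2.042, 2.382, 0.002]
ft_force: [-0.5, 0.8, 0.5]
grip_width: 0.0507
gripper_force: 0.0
```

Run:
```python
from h import *
np.set_printoptions(precision=4,suppress=True)
s=bot.get_state(); print(s["t"],s["eef_pos"],s["ee_rot"],s["grip_width"])
im=bot.snapshot("side"); im2=bot.snapshot("top"); 
cv2.imwrite("pics/s3.png",np.hstack([cv2.resize(im[220:370,230:380],None,fx=2.6,fy=2.6),cv2.resize(im2[180:280,160:260],(390,390))]))
```

```text
8.55 [ 0.5368 -0.1821  0.2673] [2.0417 2.3819 0.0022] 0.05074486798092852
```

View pics/s3.png

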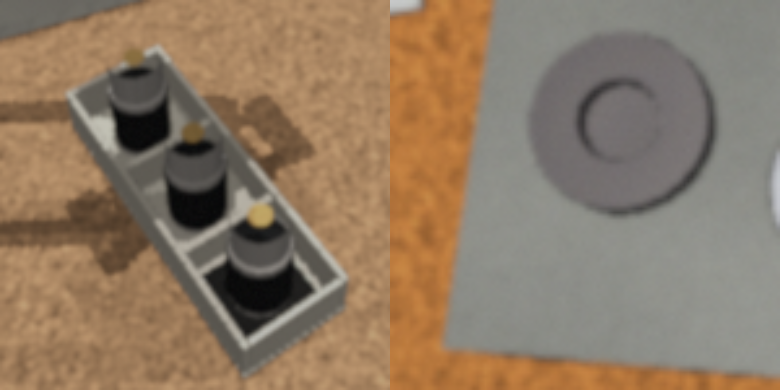

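The probe stands upright in the pad cell at crop (262,265), and both spares are undisturbed. The cover's top circle is centred at full-image (218.5,210.5). I'll move to where the wrist camera sees cover and well together.

{"method": "send_rows", "body": {
  "rows": [
    [[0.1,1.1,0.3,0,14],[0.2,2.2,0.7,0,14],[0.3,3.3,0.7,0,14],[0.4,4.4,0.7,0,14],[0.5,5.5,0.7,0,14]]
  ]
}}

```text
t: 9.28
eef_pos: [0.5609, 0.094, 0.2983]
ee_rot: [2.043, 2.386, -0.001]
ft_force: [0.1, -0.4, -0.3]
grip_width: 0.0138
gripper_force: 0.0
```

{"method": "send_rows", "body": {
  "rows": [
    [[0,1.1,0,0,14],[0,1.9,0,0,14],[0,1.9,0,0,14],[0,1.9,0,0,14],[0,1.9,0,0,14]]
  ]
}}

```text
t: 9.9
eef_pos: [0.5611, 0.1866, 0.2985]
ee_rot: [2.044, 2.385, -0.001]
ft_force: [0.5, -0.3, 0.4]
grip_width: 0.0136
gripper_force: 0.0
```

Run:
```python
from h import *
np.set_printoptions(precision=4,suppress=True)
print(px2w(cam("top"),(218.5,210.5),.09))
bot.snapshot("side"); s=bot.get_state(); print(s["t"],s["eef_pos"],s["ee_rot"],s["grip_width"])
C=cam("wrist"); im=bot.snapshot("wrist"); cv2.imwrite("pics/w3.png",im)
print("cover pred",w2px(C,px2w(cam("top"),(218.5,210.5),.09)),"well pred",w2px(C,[.5438,.1232,.07]))
for r in bot.boxes_of("wrist","cover")[:2]: print(r,px2w(C,r["location"],.09))
```

```text
[0.5841 0.2847 0.09  ]
9.95 [0.5612 0.1866 0.2987] [ 2.0445  2.385  -0.0003] 0.014185086142547895
cover pred [362.8415  89.8077] well pred [304.856 223.056]
{'location': [362.1, 86.7], 'score': 0.56} [0.5827 0.2876 0.09  ]
```

View pics/w3.png

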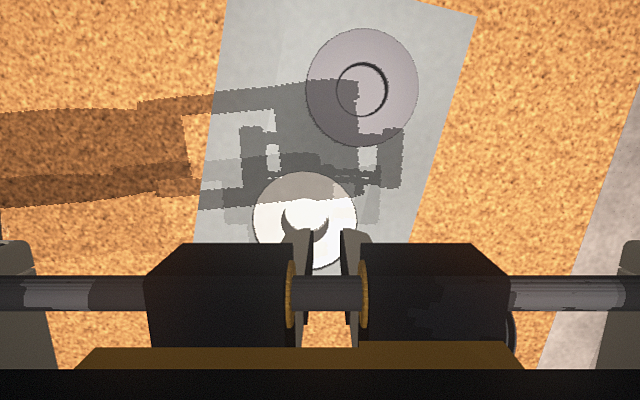

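The wrist view shows the cover at (362,88) and the well at (305,220). Both agree with the top-camera predictions to within about 3 px. I'll put the nearly closed fingers into the finger well.

{"method": "send_rows", "body": {
  "rows": [
    [[0.22,1.0,-0.5,0,8],[0.45,1.99,-1.0,0,8],[0.45,1.99,-2.1,0,8],[0.45,1.99,-3.2,0,8],[0.45,1.99,-3.6,0,8]]
  ]
}}

```text
t: 10.68
eef_pos: [0.581, 0.286, 0.1141]
ee_rot: [-2.041, -2.384, 0.01]
ft_force: [0.3, 0.2, -0.1]
grip_width: 0.0082
gripper_force: 0.0
```

{"method": "send_rows", "body": {
  "rows": [
    [[0,0,-0.15,0,8],[0,0,-0.3,0,8],[0,0,-0.45,0,8],[0,0,-0.55,0,8],[0,0,-0.55,0,8]]
  ]
}}

```text
t: 11.3
eef_pos: [0.5833, 0.2874, 0.091]
ee_rot: [-2.042, -2.387, 0.0]
ft_force: [0.0, -0.9, 0.0]
grip_width: 0.0084
gripper_force: 0.0
```

{"method": "send_rows", "body": {
  "rows": [
    [[0,0,0,0,12],[0,0,0,0,15],[0,0,0,0,15],[0,0,0,0,15],[0,0,0,0,15]]
  ]
}}

```text
t: 11.92
eef_pos: [0.5834, 0.2875, 0.0912]
ee_rot: [2.043, 2.387, 0.0]
ft_force: [0.2, 0.1, 0.2]
grip_width: 0.0153
gripper_force: 0.0
```

{"method": "send_rows", "body": {
  "rows": [
    [[-0.03,-0.12,0,0,15],[-0.12,-0.5,0,0,15],[-0.23,-0.95,0,0,15],[-0.34,-1.4,0,0,15],[-0.45,-1.85,0,0,15]]
  ]
}}

```text
t: 12.55
eef_pos: [0.561, 0.1945, 0.0915]
ee_rot: [2.042, 2.387, 0.002]
ft_force: [0.9, 2.1, 1.1]
grip_width: 0.0148
gripper_force: 1.2
```

{"method": "send_rows", "body": {
  "rows": [
    [[-0.08,-0.3,0,0,15],[-0.15,-0.6,0,0,15],[-0.2,-0.85,0,0,15],[-0.24,-1.0,0,0,15],[-0.25,-1.05,0,0,15]]
  ]
}}

```text
t: 13.18
eef_pos: [0.5484, 0.1422, 0.0911]
ee_rot: [-2.043, -2.386, -0.0]
ft_force: [0.6, 1.8, 1.0]
grip_width: 0.0149
gripper_force: 0.9
```

Run:
```python
from h import *
np.set_printoptions(precision=4,suppress=True)
im2=bot.snapshot("top");im=bot.snapshot("side");s=bot.get_state(); print(s["t"],s["eef_pos"],s["ft_force"],s["grip_width"])
cv2.imwrite("pics/s4.png",np.hstack([cv2.resize(im[100:230,190:330],(420,390)),cv2.resize(im2[160:290,170:330],(380,309)) if 0 else cv2.resize(im2[170:285,230:345],(380,390))]))
```

```text
13.275 [0.5484 0.1422 0.0911] [0.5364 0.1979 1.1188] 0.014963974697590615
```

View pics/s4.png

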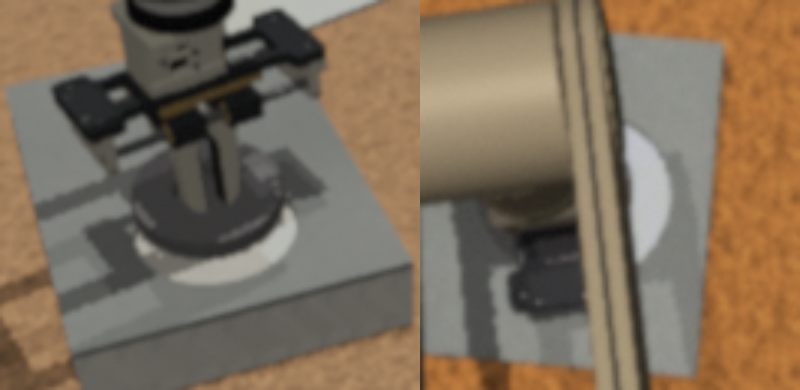

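The side view shows the cover riding with the fingers, flat and partly over the white ring. I'll do the rest slowly.

{"method": "send_rows", "body": {
  "rows": [
    [[-0.02,-0.08,0,0,15],[-0.04,-0.15,0,0,15],[-0.06,-0.22,0,0,15],[-0.08,-0.29,0,0,15],[-0.09,-0.35,0,0,15]]
  ]
}}

```text
t: 13.9
eef_pos: [0.5438, 0.1247, 0.0911]
ee_rot: [-2.043, -2.387, 0.0]
ft_force: [-0.0, 2.1, -0.1]
grip_width: 0.0153
gripper_force: 0.9
```

{"method": "send_rows", "body": {
  "rows": [
    [[0,-0.02,0,0,14],[0,-0.04,0,0,14],[0,-0.06,0,0,14],[0,-0.06,0,0,12],[0,-0.06,0,0,12]]
  ]
}}

```text
t: 14.52
eef_pos: [0.5438, 0.1218, 0.0911]
ee_rot: [2.043, 2.387, -0.001]
ft_force: [0.3, -0.3, -0.1]
grip_width: 0.012
gripper_force: 0.2
```

Run:
```python
from h import *
np.set_printoptions(precision=4,suppress=True)
im2=bot.snapshot("top");im=bot.snapshot("side");s=bot.get_state(); print(s["t"],s["eef_pos"],s["ft_force"],s["grip_width"])
cv2.imwrite("pics/s5.png",cv2.resize(im[120:220,210:330],None,fx=6,fy=6,interpolation=2))
```

```text
14.625 [0.5439 0.1218 0.0911] [-0.7244 -0.004   0.1442] 0.012230576008504827
```

View pics/s5.png

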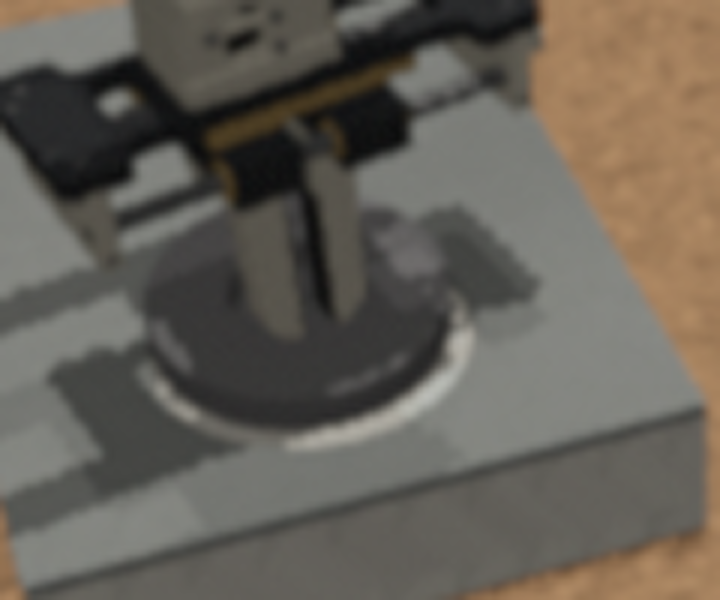

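The cover isn't seated yet. A white crescent of ring still shows on the near (-y) side at crop (330,440)–(460,340), because the cover lags by the finger play. I'll push on slowly.

{"method": "send_rows", "body": {
  "rows": [
    [[0,-0.03,0,0,12],[0,-0.06,0,0,12],[0,-0.09,0,0,12],[0,-0.12,0,0,12],[0,-0.12,0,0,12]]
  ]
}}

```text
t: 15.25
eef_pos: [0.544, 0.1158, 0.0912]
ee_rot: [2.043, 2.387, 0.0]
ft_force: [-0.4, 1.2, 0.8]
grip_width: 0.0125
gripper_force: 0.9
```

Run:
```python
from h import *
np.set_printoptions(precision=4,suppress=True)
im=bot.snapshot("side");s=bot.get_state(); print(s["t"],s["eef_pos"],s["ft_force"],s["grip_width"])
cv2.imwrite("pics/s6.png",im)
a=cv2.imread("pics/s5.png"); a=cv2.resize(a,(120,100),interpolation=cv2.INTER_AREA).max(2); b=im[120:220,210:330].max(2)
for c in (55,62,70): print(c,a[45:85:1,c],b[45:85,c])
C=cam("side")
# expected front-bottom visible edge of cover top & ring rim
y=np.array([.0749,.9972])
for nm,c,z,r in [("top seated",0,.084,.06),("top unseated",0,.09,.06),("rim",0,.07,.064)]:
    p=np.array([.5438,.1232]); pts=[w2px(C,[p[0]+r*np.cos(t),p[1]+r*np.sin(t),z]) for t in np.linspace(0,6.28,180)]
    pts=np.array(pts)-[210,120]; print(nm,[pts[np.abs(pts[:,0]-q)<1.5][:,1].max().round(1) for q in(55,62,70)])
```

```text
15.3 [0.544  0.1158 0.0912] [0.541  0.5125 1.198 ] 0.012001299979780026
55 [ 72  66  63  60  58  56  51  50  54  56  57  56  56  56  56  56  56  57
  62  72  71  56  48  46  48  82 139 169 163 138 121 118 118 118 117 118
 118 116 105  84] [ 57  51  44  39  36  32  27  26  35  46  52  56  57  55  56  55  56  56
  56  56  57  56  50  48  48  45  55  89 121 130 122 118 119 118 118 117
 117 117 106  84]
62 [ 68  65  61  58  56  56  56  56  57  56  56  56  57  56  56  60  71  77
  67  51  45  43  54  94 144 169 164 142 123 118 119 118 118 118 117 116
 106  86  75  86] [ 62  67  67  65  64  61  57  56  56  55  56  57  56  56  56  56  56  60
  71  74  58  48  45  45  77 130 154 141 123 118 119 119 119 118 118 116
 106  86  75  86]
70 [ 95  78  75  77  71  65  58  56  57  58  58  56  52  46  42  41  45  62
 101 148 176 184 173 151 135 128 124 121 118 117 117 117 117 116 103  82
  73  86  97  98] [110 107  94  77  77  80  72  65  59  56  57  58  58  55  50  45  44  42
  45  67 113 151 161 149 135 129 124 122 119 118 118 118 118 116 104  81
  72  87  96  99]
top seated [np.float64(67.3), np.float64(65.4), np.float64(61.5)]
top unseated [np.float64(65.1), np.float64(63.4), np.float64(59.5)]
rim [np.float64(73.2), np.float64(71.7), np.float64(67.8)]
```

{"method": "send_rows", "body": {
  "rows": [
    [[0,-0.02,0,0,12],[0,-0.04,0,0,12],[0,-0.06,0,0,12],[0,-0.08,0,0,12],[0,-0.08,0,0,12]]
  ]
}}

```text
t: 15.92
eef_pos: [0.5439, 0.1119, 0.0911]
ee_rot: [-2.043, -2.387, 0.0]
ft_force: [-0.9, 1.7, 0.1]
grip_width: 0.0119
gripper_force: 0.8
```

Run:
```python
from h import *
np.set_printoptions(precision=4,suppress=True)
im=bot.snapshot("side");s=bot.get_state(); print(s["t"],s["eef_pos"],s["ft_force"],s["grip_width"])
cv2.imwrite("pics/s7.png",im);b=im[120:220,210:330].max(2)
for c in (55,62,70): print(c,b[57:80,c])
r=np.hstack([cv2.resize(cv2.imread(f"pics/{n}.png")[140:210,220:300],(400,350),interpolation=2) for n in("s6","s7")]); cv2.imwrite("pics/cmp.png",r)
```

```text
15.975 [0.5439 0.1119 0.0911] [ 0.5142  1.9291 -0.2685] 0.012094778629556872
55 [ 56  56  56  56  56  57  56  56  56  57  53  49  48  47  45  54  83 109
 118 118 117 119 118]
62 [ 56  56  56  56  56  57  56  56  52  47  46  47  47  59  89 112 119 119
 119 118 119 118 117]
70 [ 56  55  54  48  46  43  41  44  55  80 106 125 134 133 131 126 120 118
 118 117 118 116 104]
```

View pics/cmp.png

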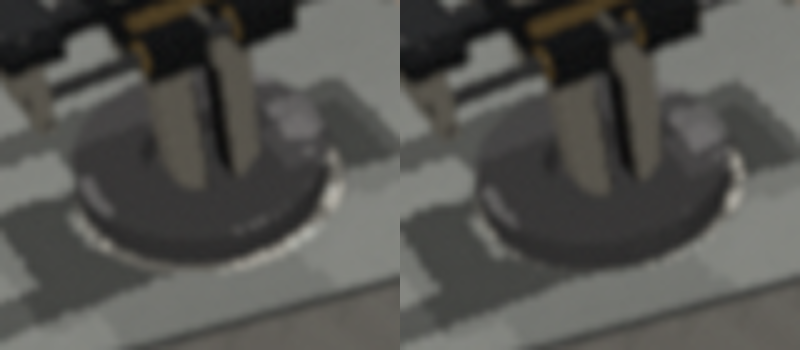

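In the right half (latest), the crescent has closed at the front and only small slivers remain at left (490,240) and right (735,180). I'll test by feel: a small further push should meet the recess wall if the cover has dropped in.

{"method": "send_rows", "body": {
  "rows": [
    [[0,-0.02,0,0,12],[0,-0.04,0,0,12],[0,-0.06,0,0,12],[0,-0.06,0,0,12],[0,-0.06,0,0,12]]
  ]
}}

```text
t: 16.6
eef_pos: [0.5439, 0.1088, 0.0911]
ee_rot: [2.043, 2.387, -0.0]
ft_force: [0.1, 0.6, 1.0]
grip_width: 0.0119
gripper_force: 0.7
```

Run:
```python
from h import *
np.set_printoptions(precision=4,suppress=True)
im=bot.snapshot("side");s=bot.get_state(); print(s["t"],s["eef_pos"],s["ft_force"],s["grip_width"])
cv2.imwrite("pics/s8.png",im);b=im[120:220,210:330].max(2)
for c in (55,62,70): print(c,b[57:80,c])
```

```text
16.65 [0.5439 0.1089 0.0911] [-0.3071  1.545  -0.4031] 0.011860640720082112
55 [ 55  55  55  56  56  56  56  57  57  56  56  53  48  47  46  52  76 104
 117 119 119 118 118]
62 [ 56  56  58  56  56  56  57  57  60  59  53  50  47  51  72 100 117 120
 119 119 119 118 118]
70 [ 56  56  56  55  52  47  43  42  43  51  79 110 128 132 132 128 122 119
 118 118 118 116 105]
```

{"method": "send_rows", "body": {
  "rows": [
    [[0,0.06,0,0,8],[0,0.06,0.3,0,8],[0,0.06,1.0,0,8],[0,-0.2,2.0,0,8],[0,-0.8,3.2,0,8]]
  ]
}}

```text
t: 17.27
eef_pos: [0.5433, 0.0712, 0.2491]
ee_rot: [-2.04, -2.388, 0.0]
ft_force: [1.1, -0.4, -0.3]
grip_width: 0.0083
gripper_force: 0.0
```

{"method": "send_rows", "body": {
  "rows": [
    [[0,-0.5,0.5,0,8],[0,-0.5,0.5,0,8],[0,-0.5,0.5,0,8],[0,-0.5,0.5,0,8],[0,-0.5,0.5,0,8]]
  ]
}}

```text
t: 17.9
eef_pos: [0.5433, 0.0466, 0.2707]
ee_rot: [-2.04, -2.386, 0.002]
ft_force: [-0.1, -0.4, -0.5]
grip_width: 0.0079
gripper_force: 0.0
```

Run:
```python
from h import *
np.set_printoptions(precision=4,suppress=True)
it=bot.snapshot("top");isd=bot.snapshot("side");s=bot.get_state();C=cam("wrist"); im=bot.snapshot("wrist"); print(s["t"],s["eef_pos"])
for n,i in(("top9",it),("side9",isd),("w9",im)): cv2.imwrite(f"pics/{n}.png",i)
for n in("top","side","wrist"):
    for r in bot.boxes_of(n,"cover")[:1]: print(n,r,px2w(cam(n),r["location"],.087))
p=w2px(C,[.5438,.1232,.085]);print(p)
# radial profile around predicted centre
g=cv2.GaussianBlur(im,(3,3),0).max(2)
x,y=map(int,p)
print("row",g[y,x-85:x+86:2]); print("col",g[max(y-85,0):y+86:2,x])
```

```text
18.0 [0.5435 0.0465 0.2712]
top {'location': [280.8, 233.9], 'score': 0.63} [0.5254 0.1226 0.087 ]
wrist {'location': [334.8, 100.8], 'score': 0.78} [0.5388 0.1277 0.087 ]
[339.4904 106.7419]
row [217 217 218 218 218 217 217 215 215 216 224 192 112 116 116 117 117 117
 118 119 119 119 119 118 119 120 120 118  79 104 120 119 119 119 120 119
 120 119 119 119 119 119 119 120 120 121 120 120 121 121 120 122 122 113
  69  80 122 120 121 119 122 194 202 202 201 200 200 198 198 198 192 212
 200 138 224 212 210 210 209 210 211 211 211 209 209 207]
col [208 209 210 209 209 209 210 212 217 210 111 197 183 194 195 196 197 198
 198 199 199 200 201 201 202 203 204 206 204 111  70  96 122 120 119 120
 120 121 120 120 120 120 119 120 119 118 120 120 120 120 119 119 119 119
 119 121 106  78 116 119 118 116 117 116 116 115 115 115 114 115 114 115
 108 127 120 108 108 109 133 120 109 108 114 137 136 136]
```

```bash
cat > rect.py <<'E'
from h import *
np.set_printoptions(precision=1,suppress=True,linewidth=200)
from scipy.optimize import least_squares
def rect(im,C,z,c=(.5438,.1232),half=.09,ppm=4):
    # metric view of plane z; +x right, +y up, ppm px per mm
    q=np.array([[c[0]-half,c[1]+half],[c[0]+half,c[1]+half],[c[0]+half,c[1]-half],[c[0]-half,c[1]-half]])
    src=np.float32([w2px(C,[*p,z]) for p in q]); n=2*half*1000*ppm
    return cv2.warpPerspective(im,cv2.getPerspectiveTransform(src,np.float32([[0,0],[n,0],[n,n],[0,n]])),(int(n),int(n)),flags=cv2.INTER_CUBIC)
def peaks(im,C,z,c0,r0,r1,c=(.5438,.1232)):
    ppm=4; g=cv2.GaussianBlur(rect(im,C,z).max(2),(5,5),0).astype(np.float32)
    o=np.array([360+(c0[0]-c[0])*4000,360-(c0[1]-c[1])*4000])
    out=[]
    for a in range(0,360,15):
        t=np.radians(a); r=np.arange(r0,r1,.5)
        v=cv2.remap(g,(o[0]+r*4*np.cos(t)).astype(np.float32),(o[1]-r*4*np.sin(t)).astype(np.float32),1).ravel()
        out.append((a,v[::4].astype(int)))
    return out
E
python3 - <<'E'
from rect import *
C=cam("wrist"); im=cv2.imread("pics/w9.png")
for a,v in peaks(im,C,.087,(.5438,.1232),20,80): print(a,v)
E
```

```text
0 [120 115  52 111 123 120 145 176 203 204 203 202 203 200 200 200 200 198 187 212 133 226 214 212 215 213 215 213 216 217]
15 [122  98  56 117 121 121 120 119 113 212 201 199 201 198 200 198 196 197 190 196 158 225 223 212 207 209 206 206 205 208]
30 [123  73  59 117 119 118 123 121 111 143 203 201 198 200 197 197 196 198 201 204 159 222 216 213 212 217 215 212 203 204]
45 [125  78  63 121 118 175 214 202 201 201 201 199 197 197 196 195 196 194 209 194 170 215 213 213 213 211 210 212 210 210]
60 [121  72  51 196 206 206 207 204 200 202 200 197 199 196 196 195 193 196 182 196 162 212 210 209 210 207 205 205 206 205]
75 [124 101  56 203 205 205 203 202 202 200 200 199 201 197 193 196 194 195 177 232 163 211 204 206 206 203 204 202 205 205]
90 [124  92  55 184 208 205 202 201 201 202 202 200 197 199 199 195 196 195 173 227 102 216 210 210 208 210 210 207 207 208]
105 [120 113  49 146 212 203 204 202 203 203 199 200 198 198 198 195 194 194 186 245 123 221 212 206 211 213 215 212 210 208]
120 [119 122  76  68 219 205 203 204 203 202 199 201 198 197 196 195 195 194 194 209  98 222 217 215
[... 1215 characters left out ...]
7 114 116 114 114 115 112 121  69 100 110 110 107 111 112 111 111 112]
285 [117 118 122 106  75 117 116 118 117 114 116 114 115 116 116 115 113 113 112 117  96 121 144 107 107 105 105 105 112 107]
300 [120 119 121  77 107 120 117 116 117 119 114 113 117 115 116 114 114 113 115 105  89 215 231 229 214 202 206 216 110 107]
315 [120 123 117  56 117 117 120 116 120 119 118 115 115 116 114 103 185 209 203 161 109 219 229 229 227 229 235 142 101 110]
330 [121 120  96  71 122 120 115 114 126 213 205 205 214 221 116 117 116 116 113 160  89 140 141 141 140 138 137 136 138 136]
345 [123 125  65  94 124 118 109 209 206 204 203 203 203 202 201 201 200 195 197 191  82 143 132 134 132 132 135 137 136 143]
```

{"method": "send_rows", "body": {
  "rows": [
    [[-0.03,0.7,0,0,8],[-0.03,1.49,-0.5,0,8],[-0.03,1.49,-1.6,0,8],[-0.03,1.49,-2.7,0,8],[-0.03,1.49,-3.3,0,8]]
  ]
}}

```text
t: 18.82
eef_pos: [0.5404, 0.1204, 0.1035]
ee_rot: [-2.04, -2.385, 0.005]
ft_force: [-0.3, 0.0, 0.5]
grip_width: 0.0081
gripper_force: 0.0
```

{"method": "send_rows", "body": {
  "rows": [
    [[0,0,-0.15,0,8],[0,0,-0.3,0,8],[0,0,-0.38,0,8],[0,0,-0.4,0,8],[0,0,-0.4,0,8]]
  ]
}}

```text
t: 19.45
eef_pos: [0.5429, 0.1206, 0.0878]
ee_rot: [2.042, 2.386, 0.001]
ft_force: [0.1, -0.2, -0.1]
grip_width: 0.008
gripper_force: 0.0
```

{"method": "send_rows", "body": {
  "rows": [
    [[0,0,-0.02,0,8],[0,0,-0.04,0,8],[0,0,-0.06,0,8],[0,0,-0.06,0,8],[0,0,-0.06,0,8]]
  ]
}}

```text
t: 20.08
eef_pos: [0.5424, 0.1205, 0.084]
ee_rot: [-2.043, -2.387, 0.0]
ft_force: [-0.9, -1.0, -0.3]
grip_width: 0.0079
gripper_force: 0.0
```

{"method": "send_rows", "body": {
  "rows": [
    [[0,0,-0.02,0,8],[0,0,-0.04,0,8],[0,0,-0.06,0,8],[0,0,-0.06,0,8],[0,0,-0.06,0,8]]
  ]
}}

```text
t: 20.7
eef_pos: [0.5424, 0.1205, 0.081]
ee_rot: [-2.043, -2.387, 0.0]
ft_force: [0.2, -0.7, -0.2]
grip_width: 0.0082
gripper_force: 0.0
```

{"method": "send_rows", "body": {
  "rows": [
    [[0,0,-0.01,0,8],[0,0,-0.02,0,8],[0,0,-0.03,0,8],[0,0,-0.03,0,8],[0,0,-0.03,0,8]]
  ]
}}

```text
t: 21.32
eef_pos: [0.5425, 0.1205, 0.0803]
ee_rot: [2.042, 2.387, 0.0]
ft_force: [-2.8, -0.4, 6.1]
grip_width: 0.0083
gripper_force: 3.4
```

Contact came with the fingertips at 69 mm, which is the seated floor height (it would be 75 mm unseated). I'll withdraw.

{"method": "send_rows", "body": {
  "rows": [
    [[0,0,0.2,0,8],[0,0,0.8,0,8],[0,0,1.8,0,8],[0,0,2.8,0,8],[0,0,3.2,0,8]]
  ]
}}

```text
t: 21.95
eef_pos: [0.544, 0.1207, 0.2439]
ee_rot: [2.04, 2.384, 0.007]
ft_force: [0.1, 0.3, -0.3]
grip_width: 0.0079
gripper_force: 0.0
```

{"method": "send_rows", "body": {
  "rows": [
    [[0,0,0.2,0,8],[0,0,0.2,0,8],[0,0,0.2,0,8],[0,0,0.2,0,8],[0,0,0.2,0,8]]
  ]
}}

```text
t: 22.58
eef_pos: [0.542, 0.1205, 0.2486]
ee_rot: [-2.042, -2.386, 0.002]
ft_force: [0.3, -0.0, 0.1]
grip_width: 0.0082
gripper_force: 0.0
```

Run:
```python
from h import *
s=bot.get_state(); print(s["t"],s["eef_pos"],s["ft_force"])
print(bot.close_job())
```

```text
22.575 [0.54205    0.12047773 0.24864888] [ 0.34523182 -0.02172806  0.0605964 ]
the job is handed in; nothing more can be done
None
```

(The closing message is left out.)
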